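# Back off a ratchet-lever bonding clamp and take out the cured cell block

### The arm

A 6-joint arm with a two-finger parallel gripper is mounted at the origin on the work surface. World frame = base frame: x ahead of the robot, y to its left, z up, the work surface at z = 0. Lengths are in mm, angles in rad, forces in N, time in s.
With the tool pointing down it reaches from about 275 to 1000 mm from the base axis. Payload 8.4 kg.
Tool frame: the origin (TCP) lies between the finger pads; the fingertips stand 22 mm ahead of it and the grasp point (between the pads) lies 3 mm ahead of it (r.nose_length is the z of the fingertips in the tool frame, in mm); z points along the fingers, y is the line along which they close (so a half turn about z gives the same grasp; the last joint's range is limited). The gripper opens to 85 mm and grips with 20 to 120 N. Pads are 22 mm wide; open, the fingers measure 114 mm over their backs; the gripper's body (76 mm by 85 mm) begins 54 mm behind the grasp point. The pads swing forward as they close: fully open they stand 13 mm farther back than shut.
Start: joints at [-1.165, 0.353, 1.633, -0, 1.155, -0.002], TCP at [247.868, -573.75, 253.281] pointing down, gripper open.
Joint ranges: [-2.63, 2.63], [-0.92, 2.1], [0.06, 2.66], [-1.3, 4.44], [0, 2.69], [-3.02, 3.02]. Speed limits (rad/s): [2.22, 2.22, 2.79, 3.14, 3.14, 3.14].

### API

Orientations are given as [roll, pitch, yaw] about the fixed x, y, z axes, in that order (R = Rz(yaw) Ry(pitch) Rx(roll)).
In Python, from rig import r, cams gives the robot as it stands.
- The arm moves only by the shell command python3 -m handwheel 'ROWS' [FORCE]. ROWS is rows parted by semicolons, their numbers by spaces, 1 to 5 of them, each of 7 numbers: a rotation vector rx, ry, rz in rad, then dx, dy, dz in mm, then the opening from 0.0 (shut) to 1.0 (fully open); each row shifts and turns the commanded pose from where the row before left it, along the tool's axes as they then stand; what a row does not reach is not made up. A row lasts 1/12 s, in which the tool goes at most 41.7 mm and 0.125 rad, less where a joint would pass 70% of its speed; a pose out of reach is approached as far as the arm can. The fingers move at their own pace and stop on an object; FORCE is the grip in N (left out, the last holds). Time passes only in rows, so rows that do not move let the fingers close. It prints the time, the measured TCP pose, the force, the opening and the grip force at its end.
- r.sense(): the state, without advancing time (a new reading comes with each control period).
- cams.grab_frame(name): name is "scene" or "top" or "wrist"; returns the picture (420x560x3 uint8, red, green, blue); there is no depth.
- cams.camera_params(name): a dict with "fx", "fy", "cx", "cy" (pixels), "rvec" (rotation vector, rad) and "tvec" (3), from world to camera coordinates, as OpenCV has them. Camera axes: x right, y down, z forward; pixel columns grow to the right and rows downward; lengths in mm; the calibration is good to about 2 mm. A picture is of the moment at which its call begins: read the wrist's pose just before it. camera_params takes no time and is no camera call; for the wrist camera it gives the pose at the moment of the call.
- r.sign_off(): hands the job in; it is judged then, once.
The state is a dict: "clock": time; "qpos": joint angles; "qvel": joint speeds; "joint_efforts": joint torques, N m; "eef_pos": TCP position; "tcp_rot": TCP orientation; "contact_force": force on the tool from outside, world axes, zero at the start; "wrist_torque": the same for the moment, N m; "opening": opening from 0.0 (shut) to 1.0 (fully open); "grasp_force": force on a finger pad.
Only numpy, scipy, OpenCV 4.12 (cv2) and the standard library are available. Lean on these libraries where they do the work, as an engineer would, in place of code of your own. Each camera call takes 0.05 s, during which the arm holds its last target. There are 200 camera calls.

### The job

The cell block in the ratchet clamp has cured: back the clamp off and stand the block upright in the black tray. To release it, take the load off the pawl by drawing the lever a touch tighter (no more than that, the block must not be crushed), lift the pawl with a light squeeze of its trigger rather than forcing it out under load, and keep it lifted while you ease the lever back by hand, without letting it fly, until it rests fully home against its open stop. Let go of the lever, then lift the block out, and leave the other things on the bench alone.

Things in the scene. Friction and masses are not known exactly. Their poses are not given: they have to be found in the camera images.
- clamp: The fixed bench clamp. Origin: on the bench, on the upright lever axis; z up, y along the bed to the fixed jaw. Steel base 130 x 270 mm (y -75..195, 12 thick), grey housing 92 x 92 to z 60, on it a fixed horizontal steel ratchet wheel, 112 mm dia, 48 hooked (undercut) teeth 3 mm deep, z 64-76. Bed top z 22. Fixed jaw face at y 160, jaw tops z 64.
- lever (a joint): Lever angle about the upright axis (rad): 0 = open stop, grows anticlockwise from above, tightening; starts 0.6-1.2. At 0 it points 140 deg anticlockwise of the clamp's x. A return spring (preload unknown) and the jaw pull it open: 9-17 N at the hand at first, 6-11 N near 0. The pawl catches it every 0.131 rad, last at 0.11; below 0.05 it may be let down. Over 2 rad/s it is flying.
- hand (a point): The place to pinch: 150 mm out from the lever axis, 80 mm up, midway between the outer faces of grip (black, 94 x 14 x 30 mm) and trigger. x outward along the lever, y across, from grip to trigger = tightening way. Pinch width 34 mm at rest, 28 pawl clear, 23 at the trigger's stop. The lever's load leans on the grip-side finger: the trigger feels the squeeze less half that load.
- pawl: The sprung pawl, a bell crank under the lever. Origin on the lever axis at bench height, its pivot 70 mm out. Its hooked nose drops in the wheel teeth; its tail is the trigger, a blade 86 x 7 x 26 mm beside the grip, on its anticlockwise side. Once the lever is 0.03 rad tighter than it rested, it takes 4 N to start, 6 N to clear, 8 N at its stop. Loaded, it is locked; over 10 N harms it.
- jaw: Moving jaw, steel, 56 x 22 x 42 mm, origin under it on the bed; slides along the clamp's y as the lever turns. It carries a grey pressure pad on 3 N/mm springs that presses on the block with 10-33 N at the start; over 40 N crushes the block (0.2 rad tighter than the tightest start).
- block: The clamped cell block: aluminium plates on a black and white core, 44 (its x) x 30 (its y, across the jaws) x 76 mm tall, 0.15-0.31 kg. Origin at the centre of its underside, z up. It stands on the bed at clamp y 145, its top 34 mm above the jaws. With the lever open the pad stands about 7 mm clear of it.
- tray: Fixed black open tray, 160 x 130 mm outside, 40 mm high, 4 mm walls and floor; origin at the centre of its underside, x along the long side.
- wash_bottle: White plastic bottle, 60 mm dia, 150 mm tall, origin under its centre. Bystander.
- jar: Small jar with a lid, 54 mm dia, 65 mm tall, origin under its centre. Bystander.
- parts_bin: Small open bin, 90 x 120 x 35 mm, origin under its centre. Bystander.

How it is judged:
By the outcome, as a careful person would: the job done as asked, in the order asked, and still so for the second after the job is handed in, with the robot touching nothing.
It also fails if it takes over 72 s, if anything falls off the work surface, if the arm or the gripper's body presses on something with over 40 N, if the wrist force passes 120 N, or if a joint passes its speed limit or range.

## Working session

There is one attempt and no reset: what is moved stays moved. The work goes in short steps, Python scripts to look and compute and a shell command to move; the robot and the scene stay as the last step left them, time stands still between calls to the robot, and variables do not carry over. Pictures are saved under pics/ and viewed, at most 10 in all, crops included, and the job is handed in when it is done.

```bash
mkdir -p pics; ls; python3 - <<'E'
from rig import r,cams
import cv2
print(r.sense())
for n in("scene","top"):
    f=cams.grab_frame(n); cv2.imwrite(f"pics/{n}0.png",cv2.resize(f[:,:,::-1],(800,600),interpolation=cv2.INTER_CUBIC)); print(cams.camera_params(n))
E
```

```text
pics
{'clock': 0.0, 'qpos': array([-1.16539785e+00,  3.53659883e-01,  1.63413861e+00,  2.02458387e-05,
        1.15519244e+00, -2.42285530e-03]), 'qvel': array([ 6.17299754e-04,  1.17775812e-04,  2.22859536e-03,  1.72295555e-03,
       -8.70694259e-05, -4.48676194e-04]), 'joint_efforts': array([ 3.63979954e-03, -6.05250120e+01, -3.42062974e+01,  2.86829491e-04,
        9.28203663e-03, -3.58922534e-06]), 'eef_pos': array([ 247.69777638, -573.33516784,  252.55241249]), 'tcp_rot': array([-3.14019442e+00, -2.18986936e-05,  4.07813127e-01]), 'contact_force': array([ 0.02480643, -0.14424538,  0.05338472]), 'wrist_torque': array([ 0.00047715, -0.02182173, -0.01654714]), 'grasp_force': 0.0, 'opening': 0.9978336379862541}
{'fx': 420.32993927229376, 'fy': 420.32993927229376, 'cx': 276.95212937850346, 'cy': 209.76599748468394, 'rvec': array([ 2.37911683,  0.90789847, -0.30298654]), 'tvec': array([-420.28947098, -253.16207437, 1253.47140373])}
{'fx': 495.00105848029756, 'fy': 495.00105848029756, 'cx': 274.4419650988975, 'cy': 218.82338562226187, 'rvec': array([ 2.05938707, -2.16853881,  0.21321501]), 'tvec': array([  27.45922172,  555.25955176, 1022.02801749])}
```

View pics/scene0.png

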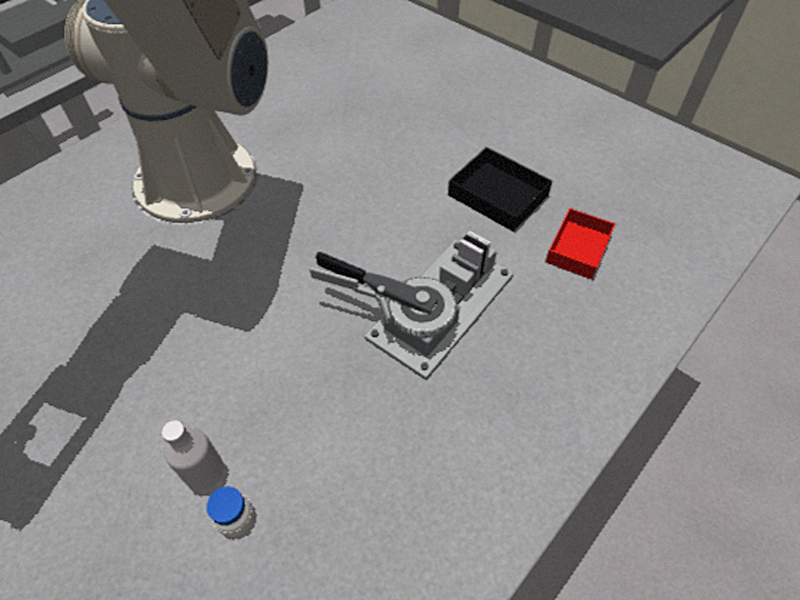

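View pics/top0.png

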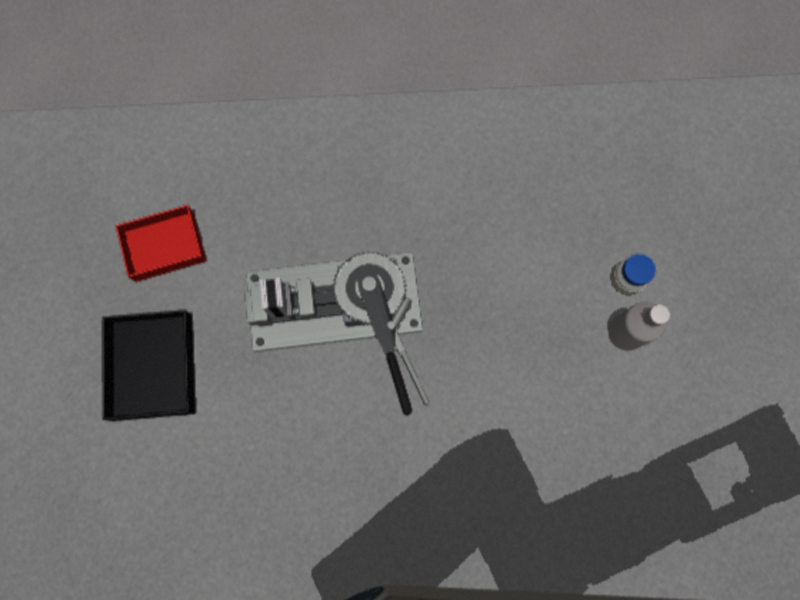

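The scene view shows the clamp mid-bench with its lever toward the robot. In the top view the wheel is at about (370,284), grip end (407,411), trigger (426,403), block (273,298), tray (149,365) and the bottle and jar far right. I'll enlarge the clamp and measure.

```bash
cat > h.py <<'E'
import numpy as np, cv2
from rig import r,cams
def px2w(n,uv,z,p=None):
    p=p or cams.camera_params(n); R=cv2.Rodrigues(p['rvec'])[0]; t=p['tvec']
    d=R.T@np.array([(uv[0]-p['cx'])/p['fx'],(uv[1]-p['cy'])/p['fy'],1]); c=-R.T@t
    return c+d*(z-c[2])/d[2]
def w2px(n,X,p=None):
    p=p or cams.camera_params(n); K=np.array([[p['fx'],0,p['cx']],[0,p['fy'],p['cy']],[0,0,1.]])
    return cv2.projectPoints(np.array(X,float).reshape(-1,3),p['rvec'],p['tvec'],K,None)[0][:,0]
E
python3 - <<'E'
from h import *
f=cams.grab_frame("top"); c=f[165:295,165:305]
cv2.imwrite("pics/topc.png",cv2.resize(c[:,:,::-1],None,fx=4.6,fy=4.6,interpolation=cv2.INTER_CUBIC))
s=1/1.4286
for nm,uv,z in [("wheel",(370,284),85),("tray",(104,419),40),("tray",(195,413),40),("tray",(191,311),40),("tray",(103,315),40)]:
    print(nm,px2w("top",np.array(uv)*s,z).round(1))
E
```

```text
wheel [595.4  29.6  85. ]
tray [418.6 440.3  40. ]
tray [420.5 303.2  40. ]
tray [578.1 310.2  40. ]
tray [578.9 446.8  40. ]
```

View pics/topc.png

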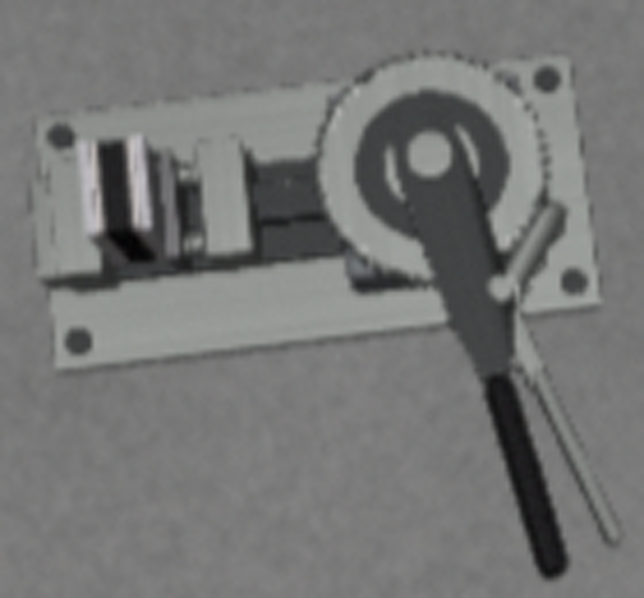

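```bash
python3 - <<'E'
from h import *
from scipy.optimize import least_squares
n=lambda a:np.array(a)/4.6+165
P=cams.camera_params("top")
C=[((36,120),(65,195,12)),((570,57),(65,-75,12)),((600,302),(-65,-75,12)),((57,369),(-65,195,12)),((431,153),None)]
m=np.array([c[1] for c in C[:4]]);o=np.array([n(c[0]) for c in C[:4]])
def T(v,X): c,s=np.cos(v[2]),np.sin(v[2]); X=np.atleast_2d(X); return np.c_[X[:,0]*c-X[:,1]*s+v[0],X[:,0]*s+X[:,1]*c+v[1],X[:,2]]
s=least_squares(lambda v:(w2px("top",T(v,m),P)-o).ravel(),[595,30,0]); v=s.x
print("clamp",v.round(3),s.fun.round(2))
print("axis at z 85/95",px2w("top",n((431,153)),85)[:2],px2w("top",n((431,153)),95)[:2])
for nm,uv,z in [("blk",(80,142),98),("blk",(142,136),98),("blk",(155,230),98),("blk",(92,237),98)]: print(nm,px2w("top",n(uv),z)[:2].round(1))
print("blk pred",T(v,[0,145,98]))
for nm,uv,z in[("grip0",(500,380),95),("gripend",(551,572),95),("trigend",(613,541),93)]:
    w=px2w("top",n(uv),z)[:2]-v[:2]; print(nm,w.round(1),np.hypot(*w),np.arctan2(w[1],w[0])%6.283,"q",(np.arctan2(w[1],w[0])-v[2]-np.radians(140))%6.283)
tr=[(104,419),(195,413),(191,311),(103,315)]
w=np.array([px2w("top",np.array(u)/1.4286,40)[:2] for u in tr]);print("tray",w.mean(0))
E
```

```text
clamp [5.92859e+02 3.04070e+01 7.00000e-02] [-0.39 -0.76 -0.01 -0.9   0.75  0.86 -0.36  0.69]
axis at z 85/95 [596.63990089  30.22623157] [594.13948306  29.96399785]
blk [607.1 190.9]
blk [608.4 162.3]
blk [563.9 157.2]
blk [562.1 186. ]
blk pred [[582.73061757 175.05326022  98.        ]]
grip0 [-105.6  -26.8] 108.97202855745697 3.3900685077289987 q 0.8766990450623142
gripend [-192.5  -45. ] 197.7309116483343 3.371235823638948 q 0.8578663609722632
trigend [-180.2  -73.4] 194.5397046439513 3.528301291284771 q 1.014931828618086
tray [499.05281647 375.1141318 ]
```

```bash
A='0 0 0 27.2 -28.8 4.1 1'; python3 -m handwheel '0 0 0 27.2 -28.8 4.1 1; 0 0 0 27.2 -28.8 4.1 1; 0 0 0 27.2 -28.8 4.1 1; 0 0 0 27.2 -28.8 4.1 1; 0 0 0 27.2 -28.8 4.1 1' 20
python3 -m handwheel '0 0 0 27.2 -28.8 4.1 1; 0 0 0 27.2 -28.8 4.1 1; 0 0 0 27.2 -28.8 4.1 1; 0 0 0 27.2 -28.8 4.1 1; 0 0 0 27.2 -28.8 4.1 1'
python3 -m handwheel '0 0 0 27.2 -28.8 4.1 1; 0 0 0 27.2 -28.8 4.1 1; 0 0 0 27.2 -28.8 4.1 1; 0 0 0 27.2 -28.8 4.1 1; 0 0 0 27.2 -28.8 4.1 1'
python3 -m handwheel '0 0 0.085 0 0 0 1; 0 0 0.085 0 0 0 1; 0 0 0 0 0 0 1'
python3 - <<'E'
from h import *
p=cams.camera_params("wrist");f=cams.grab_frame("wrist");s=r.sense()
print(s['eef_pos'],s['tcp_rot'],s['qpos'],s['clock'],p)
cv2.imwrite("pics/w1.png",cv2.resize(f[:,:,::-1],(800,600),interpolation=cv2.INTER_CUBIC))
E
```

```text
clock: 0.57
eef_pos: [315.6, -385.8, 232.4]
tcp_rot: [-3.141, -0.0, 0.407]
contact_force: [1.1, -0.1, 0.2]
opening: 1.005
grasp_force: 0.0
clock: 0.98
eef_pos: [383.4, -199.7, 212.1]
tcp_rot: [3.141, -0.0, 0.407]
contact_force: [0.8, 0.9, 0.3]
opening: 0.999
grasp_force: 0.0
clock: 1.4
eef_pos: [451.3, -13.4, 191.7]
tcp_rot: [3.141, -0.0, 0.408]
contact_force: [0.9, -1.2, -0.5]
opening: 1.0
grasp_force: 0.0
clock: 1.65
eef_pos: [451.0, -14.4, 191.5]
tcp_rot: [-3.141, 0.001, 0.236]
contact_force: [0.4, -0.0, -0.6]
opening: 1.004
grasp_force: 0.0
[450.98622941 -14.96900429 191.62823112] [-3.14154753e+00  3.82360727e-04  2.40111970e-01] [-3.64603970e-02  1.59510762e-01  2.05251302e+00 -7.60950984e-05
  9.29949023e-01  1.29426948e+00] 1.7 {'fx': 301.1195524386073, 'fy': 301.1195524386073, 'cx': 278.7666962795713, 'cy': 212.4091838131711, 'rvec': array([-2.26233346,  1.78026431,  0.28598473]), 'tvec': array([-119.50788457,  391.46640826,  458.15394188])}
```

View pics/w1.png

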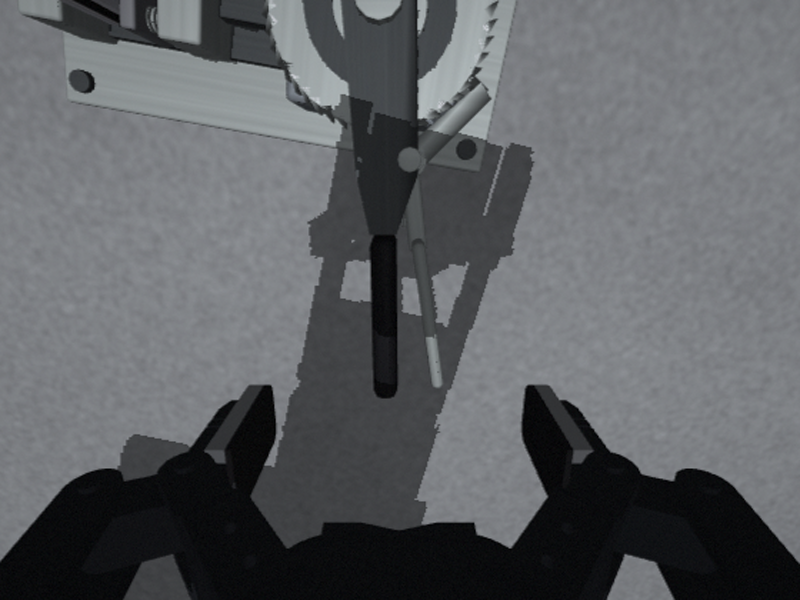

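The wrist view shows the grip from (384,240) to (385,392), trigger outer edge from (426,245) to (442,383), and the fingers straddling them symmetrically.

```bash
python3 - <<'E'
from h import *
p=cams.camera_params("wrist");s=r.sense();k=1/1.4286
y=s['tcp_rot'][2];X=np.array([np.cos(y),np.sin(y)]);Y=np.array([np.sin(y),-np.cos(y)])
for nm,uv,z in [("grip0",(384,238),95),("gripE",(385,397),95),("gripE80",(385,397),80),("t0",(426,245),93),("tE",(442,383),93),("tE",(442,383),67),("axis",(380,3),88),("axis",(380,3),95)]:
    w=px2w("wrist",np.array(uv)*k,z,p)[:2]; d=w-s['eef_pos'][:2]
    print(nm,z,w.round(1),"tool",(d@X).round(1),(d@Y).round(1))
E
```

```text
grip0 95 [491.2   2.8] tool 43.3 -7.7
gripE 95 [402.2 -18.7] tool -48.3 -8.0
gripE80 80 [393.5 -20.3] tool -57.1 -8.5
t0 93 [492.5 -19.1] tool 39.3 13.8
tE 93 [417.7 -48.6] tool -40.3 24.7
tE 67 [404.6 -54.8] tool -54.6 27.7
axis 88 [592.3  28.6] tool 147.6 -8.8
axis 95 [590.3  27.9] tool 145.5 -8.5
```

```bash
python3 -m handwheel '0 0 0 0 2 30 1; 0 0 0 0 0 30 1; 0 0 0 0 0 30 0.8; 0 0 0 0 0 20 0.6; 0 0 0 0 0 0 0.5'
python3 -m handwheel '0 0 0 0 0 0 0.48; 0 0 0 0 0 0 0.48; 0 0 0 0 0 0 0.48'
python3 -m handwheel '0 0 0 0 2 0 0.48; 0 0 0 0 1 0 0.48; 0 0 0 0 1 0 0.48'
```

```text
clock: 2.12
eef_pos: [448.9, -17.8, 78.7]
tcp_rot: [-3.14, 0.006, 0.239]
contact_force: [-0.6, -0.6, -0.3]
opening: 0.605
grasp_force: 0.0
clock: 2.37
eef_pos: [452.6, -17.6, 83.2]
tcp_rot: [3.141, -0.002, 0.238]
contact_force: [0.1, -0.1, 0.9]
opening: 0.484
grasp_force: 0.0
clock: 2.62
eef_pos: [453.1, -21.0, 82.7]
tcp_rot: [-3.141, -0.002, 0.237]
contact_force: [-0.5, 6.3, 4.5]
opening: 0.486
grasp_force: 3.1
```

```bash
python3 -m handwheel '0 0 0 0 1 0 0.48; 0 0 0 0 1 0 0.48; 0 0 0 0 0 0 0.48'
python3 -m handwheel '0 0 -0.015 0 2 0 0.48; 0 0 -0.015 0 2 0 0.48; 0 0 0 0 0 0 0.48'
python3 -m handwheel '0 0 -0.015 0 2 0 0.48; 0 0 0 0 1 0 0.48; 0 0 0 0 0 0 0.48'
```

```text
clock: 2.87
eef_pos: [453.4, -22.4, 82.5]
tcp_rot: [-3.14, -0.001, 0.237]
contact_force: [-1.8, 9.9, 6.3]
opening: 0.482
grasp_force: 4.9
clock: 3.12
eef_pos: [454.8, -26.0, 82.5]
tcp_rot: [-3.14, -0.002, 0.268]
contact_force: [0.3, 13.0, 4.8]
opening: 0.48
grasp_force: 6.6
clock: 3.37
eef_pos: [455.8, -28.7, 82.5]
tcp_rot: [-3.14, -0.003, 0.282]
contact_force: [1.8, 14.1, 3.2]
opening: 0.481
grasp_force: 6.8
```

```bash
python3 -m handwheel '0 0 -0.01 0 0 0 0.45; 0 0 0 0 -0.5 0 0.42; 0 0 0 0 -1.2 0 0.4; 0 0 0 0 0 0 0.4'
python3 -m handwheel '0 0 0 0 -0.8 0 0.38; 0 0 0 0 -0.8 0 0.36; 0 0 0 0 0 0 0.36'
python3 -m handwheel '0 0 0 0 -0.6 0 0.345; 0 0 0 0 -0.6 0 0.33; 0 0 0 0 0 0 0.33'
```

```text
clock: 3.7
eef_pos: [455.0, -26.9, 82.6]
tcp_rot: [-3.14, -0.002, 0.292]
contact_force: [-0.7, 14.7, 7.3]
opening: 0.4
grasp_force: 7.6
clock: 3.95
eef_pos: [454.5, -25.5, 82.8]
tcp_rot: [-3.14, -0.002, 0.292]
contact_force: [-0.7, 13.1, 10.9]
opening: 0.361
grasp_force: 11.2
clock: 4.2
eef_pos: [454.1, -24.4, 82.9]
tcp_rot: [-3.14, -0.002, 0.292]
contact_force: [-2.0, 13.3, 12.4]
opening: 0.334
grasp_force: 11.8
```

```bash
python3 -m handwheel '0 0 0 0 -0.6 -1 0.315; 0 0 0 0 -0.4 -0.8 0.305; 0 0 0 0 0 0 0.305; 0 0 0 0 0 0 0.305'
python3 - <<'E'
from h import *
f=cams.grab_frame("wrist")
cv2.imwrite("pics/w2.png",cv2.resize(f[:300,130:430,::-1],(600,600),interpolation=cv2.INTER_CUBIC))
E
```

```text
clock: 4.53
eef_pos: [453.3, -23.2, 83.5]
tcp_rot: [-3.14, -0.001, 0.292]
contact_force: [2.2, 14.0, -7.4]
opening: 0.31
grasp_force: 12.3
```

View pics/w2.png

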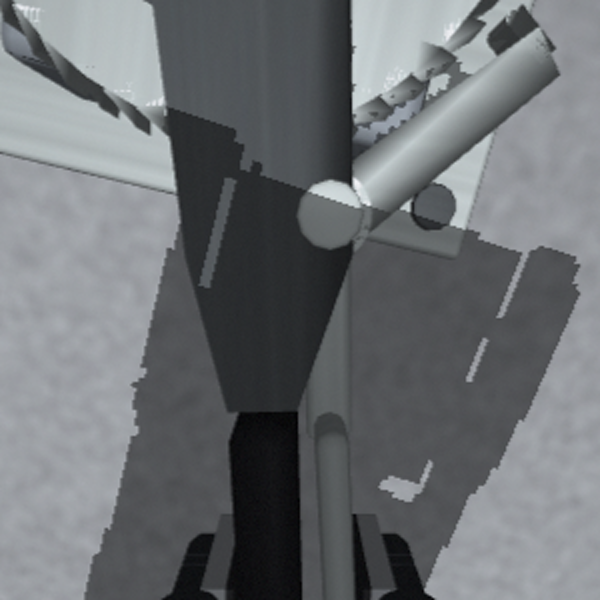

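```bash
python3 -m handwheel '0 0 0 0 -0.3 0 0.295; 0 0 0 0 -0.2 0 0.295; 0 0 0.02 -0.2 -3 0 0.295; 0 0 0.04 -0.3 -5.9 0 0.295; 0 0 0.04 -0.3 -5.9 0 0.295'
cat > ax.py <<'E'
from h import *
s=r.sense();y=s['tcp_rot'][2];d=np.array([592.5,29.2])-s['eef_pos'][:2]
print("tool->axis",d@[np.cos(y),np.sin(y)],d@[np.sin(y),-np.cos(y)],"yaw",y,"q",y+np.pi-.07-np.radians(140),'F',s['contact_force'],'op',s['opening'],s['grasp_force'])
E
python3 ax.py
```

```text
clock: 5.0
eef_pos: [448.7, -8.9, 83.6]
tcp_rot: [-3.14, -0.001, 0.19]
contact_force: [3.4, 11.0, -8.3]
opening: 0.3
grasp_force: 11.0
tool->axis 148.3813281585203 -10.258250877017616 yaw 0.1903562270803898 q 0.8184879278781216 F [ 3.3622846  10.97738353 -8.31759193] op 0.29988213404715486 10.961832290631719
```

```bash
python3 -m handwheel '0 0 0.04 -0.3 -5.9 0 0.295; 0 0 0.04 -0.3 -5.9 0 0.295; 0 0 0.04 -0.3 -5.9 0 0.295; 0 0 0.04 -0.3 -5.9 0 0.295; 0 0 0.04 -0.3 -5.9 0 0.295'; python3 ax.py
python3 -m handwheel '0 0 0.04 -0.3 -5.9 0 0.295; 0 0 0.04 -0.3 -5.9 0 0.295; 0 0 0.04 -0.3 -5.9 0 0.295; 0 0 0.04 -0.3 -5.9 0 0.295; 0 0 0.04 -0.3 -5.9 0 0.295'; python3 ax.py
```

```text
clock: 5.42
eef_pos: [444.1, 20.2, 83.6]
tcp_rot: [-3.14, -0.001, -0.009]
contact_force: [3.0, 9.7, -8.8]
opening: 0.294
grasp_force: 10.6
tool->axis 148.28863006614696 -10.41112308114628 yaw -0.009196641173316866 q 0.6189350596244152 F [ 2.95679069  9.65400352 -8.7667292 ] op 0.29364739405405316 10.629812700790353
clock: 5.83
eef_pos: [445.3, 49.5, 83.6]
tcp_rot: [-3.14, -0.001, -0.209]
contact_force: [2.9, 8.5, -9.4]
opening: 0.3
grasp_force: 10.1
tool->axis 148.23649396306456 -10.662758778605479 yaw -0.20889643849197892 q 0.41923526230575314 F [ 2.88795107  8.49352214 -9.3967735 ] op 0.29998109704317 10.079849765170366
```

```bash
python3 -m handwheel '0 0 0.04 -0.3 -5.9 0 0.295; 0 0 0.04 -0.3 -5.9 0 0.295; 0 0 0.04 -0.3 -5.9 0 0.295; 0 0 0.04 -0.3 -5.9 0 0.295; 0 0 0.04 -0.3 -5.9 0 0.295'; python3 ax.py
python3 -m handwheel '0 0 0.03 -0.3 -4.4 0 0.295; 0 0 0.03 -0.3 -4.4 0 0.295; 0 0 0.03 -0.3 -4.4 0 0.295; 0 0 0.03 -0.3 -4.4 0 0.295; 0 0 0.02 -0.2 -3 0 0.295'; python3 ax.py
```

```text
clock: 6.25
eef_pos: [452.1, 78.2, 83.6]
tcp_rot: [-3.14, -0.001, -0.409]
contact_force: [2.5, 7.9, -6.7]
opening: 0.295
grasp_force: 9.9
tool->axis 148.32715256008805 -10.907907519095438 yaw -0.40879902494423237 q 0.21933267585349947 F [ 2.45929887  7.90528054 -6.65621558] op 0.29502037096622186 9.88913089480775
clock: 6.67
eef_pos: [460.2, 97.3, 83.6]
tcp_rot: [-3.14, -0.0, -0.548]
contact_force: [0.8, 9.2, -6.1]
opening: 0.297
grasp_force: 10.0
tool->axis 148.39513252596328 -10.807287584084108 yaw -0.5483079489180087 q 0.07982375187972357 F [ 0.83004075  9.22586586 -6.07584234] op 0.2968342492460803 9.997364690207178
```

```bash
python3 -m handwheel '0 0 0.02 -0.2 -3 0 0.295; 0 0 0.02 -0.2 -3 0 0.295; 0 0 0 0 0 0 0.295'; python3 ax.py
python3 -m handwheel '0 0 0.015 -0.2 -2.2 0 0.295; 0 0 0.01 0 -1.5 0 0.295; 0 0 0 0 0 0 0.295'; python3 ax.py
```

```text
clock: 6.92
eef_pos: [463.1, 102.8, 83.6]
tcp_rot: [-3.14, -0.0, -0.588]
contact_force: [1.8, 9.8, -7.1]
opening: 0.295
grasp_force: 10.3
tool->axis 148.45685948546108 -10.530414645565237 yaw -0.5879827021690369 q 0.04014899862869514 F [ 1.82245575  9.78278221 -7.14801279] op 0.29469095561826353 10.254788741076482
clock: 7.17
eef_pos: [464.9, 105.8, 83.6]
tcp_rot: [-3.14, -0.0, -0.613]
contact_force: [1.5, 9.0, -6.8]
opening: 0.295
grasp_force: 10.3
tool->axis 148.43848500591264 -10.67254933736912 yaw -0.6125684054181773 q 0.015563295379554809 F [ 1.53301816  8.99861957 -6.78469818] op 0.2954308272188737 10.256211575906491
```

```bash
python3 -m handwheel '0 0 0.01 0 -1.2 0 0.295; 0 0 0 0 -0.8 0 0.295; 0 0 0 0 0 0 0.295'; python3 ax.py
python3 -m handwheel '0 0 0.005 0 -1.2 0 0.295; 0 0 0 0 -0.5 0 0.295; 0 0 0 0 0 0 0.295'; python3 ax.py
```

```text
clock: 7.42
eef_pos: [465.8, 107.4, 83.6]
tcp_rot: [-3.14, 0.0, -0.622]
contact_force: [0.4, 8.6, -5.8]
opening: 0.299
grasp_force: 10.2
tool->axis 148.49370482086016 -10.251969602094277 yaw -0.6219745182875216 q 0.006157182510210468 F [ 0.37787556  8.55668447 -5.76843264] op 0.2991425455538261 10.154158663517592
clock: 7.67
eef_pos: [466.7, 108.7, 83.6]
tcp_rot: [-3.14, 0.0, -0.627]
contact_force: [0.5, 9.2, -6.3]
opening: 0.297
grasp_force: 10.0
tool->axis 148.5040806177803 -9.470291588874161 yaw -0.6271813019269261 q 0.0009503988708057243 F [ 0.54290091  9.18829701 -6.29739797] op 0.29650292074261125 9.956813491880894
```

```bash
python3 -m handwheel '0 0 0.01 0 -1.5 0 0.295; 0 0 0 0 0 0 0.295'
python3 -m handwheel '0 0 0.01 0 -1.5 0 0.295; 0 0 0 0 0 0 0.295'
python3 -m handwheel '0 0 0 0 -1 0 0.295; 0 0 0 0 0 0 0.295'; python3 ax.py
```

```text
clock: 7.83
eef_pos: [467.5, 110.0, 83.6]
tcp_rot: [-3.14, 0.001, -0.638]
contact_force: [0.1, 10.4, -4.4]
opening: 0.299
grasp_force: 10.0
clock: 8.0
eef_pos: [468.3, 111.2, 83.7]
tcp_rot: [-3.14, 0.001, -0.648]
contact_force: [-0.2, 9.4, -4.4]
opening: 0.301
grasp_force: 10.0
clock: 8.17
eef_pos: [468.9, 111.9, 83.6]
tcp_rot: [-3.14, 0.001, -0.647]
contact_force: [-1.4, 10.0, -4.1]
opening: 0.296
grasp_force: 9.8
tool->axis 148.51960195904613 -8.566512484956576 yaw -0.647305794666589 q -0.019174093868856712 F [-1.41661148  9.96554733 -4.14327736] op 0.2959547302776275 9.823393154656515
```

```bash
python3 -m handwheel '0 0 0.01 0 -1.5 0 0.295; 0 0 0 0 0 0 0.295'
python3 -m handwheel '0 0 0.01 0 -1.5 0 0.295; 0 0 0 0 0 0 0.295'
python3 -m handwheel '0 0 0.01 0 -1.5 0 0.295; 0 0 0 0 0 0 0.295'; python3 ax.py
python3 - <<'E'
from h import *
f=cams.grab_frame("top"); c=f[165:295,165:305]
cv2.imwrite("pics/topc2.png",cv2.resize(c[:,:,::-1],None,fx=4.6,fy=4.6,interpolation=cv2.INTER_CUBIC))
E
```

```text
clock: 8.33
eef_pos: [469.5, 112.9, 83.6]
tcp_rot: [-3.141, 0.001, -0.658]
contact_force: [-1.4, 9.2, -2.8]
opening: 0.299
grasp_force: 8.7
clock: 8.5
eef_pos: [469.6, 113.1, 83.5]
tcp_rot: [3.14, 0.001, -0.667]
contact_force: [-5.0, -0.3, 1.4]
opening: 0.298
grasp_force: 5.0
clock: 8.67
eef_pos: [470.3, 113.8, 83.4]
tcp_rot: [3.139, 0.001, -0.678]
contact_force: [-5.8, -3.9, 2.8]
opening: 0.298
grasp_force: 3.2
tool->axis 148.3011522772169 -10.69463823156245 yaw -0.6776339076558713 q -0.04950220685813944 F [-5.78638411 -3.91717016  2.83541041] op 0.2977359349681566 3.154126544832252
```

View pics/topc2.png

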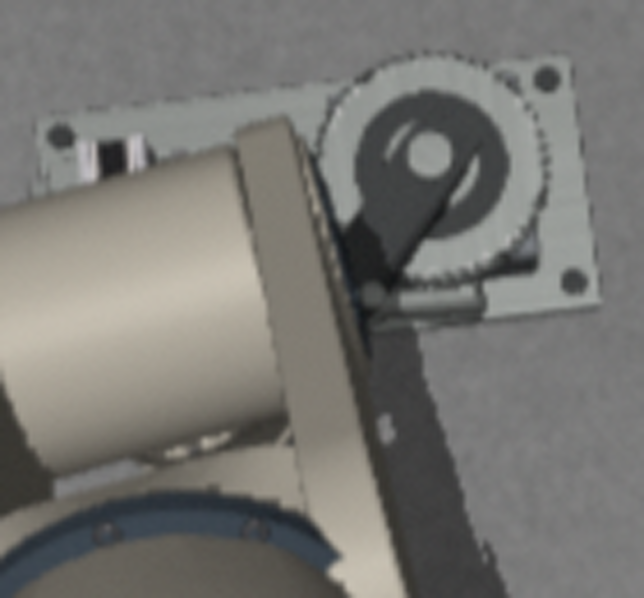

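The arm hides the grip, but the lever is swung over and the force reversed at the stop. I'll let go gently and rise.

```bash
python3 -m handwheel '0 0 0 0 0 0 0.34; 0 0 0 0 0 0 0.4; 0 0 0 0 0 0 0.5; 0 0 0 0 0 0 0.65; 0 0 0 0 0 0 0.8'
python3 -m handwheel '0 0 0 0 0 0 0.9; 0 0 0 0 0 -25 0.9; 0 0 0 0 0 -35 0.9; 0 0 0 0 0 -35 0.9; 0 0 0 0 0 -35 0.9'
python3 - <<'E'
from h import *
s=r.sense();p=cams.camera_params("wrist");f=cams.grab_frame("wrist");print(s['eef_pos'],s['tcp_rot'],s['qpos'],p)
cv2.imwrite("pics/w3.png",cv2.resize(f[:,:,::-1],(800,600),interpolation=cv2.INTER_CUBIC))
E
```

```text
clock: 9.13
eef_pos: [472.3, 114.6, 83.9]
tcp_rot: [-3.14, -0.001, -0.678]
contact_force: [-0.2, 0.1, 0.7]
opening: 0.767
grasp_force: 0.0
clock: 9.55
eef_pos: [471.7, 114.6, 215.3]
tcp_rot: [-3.141, -0.0, -0.677]
contact_force: [1.3, 0.9, 0.2]
opening: 0.901
grasp_force: 0.0
[471.6595945  114.62279402 215.33005254] [-3.14098470e+00 -2.35517484e-04 -6.77264772e-01] [2.35185713e-01 1.79434205e-01 1.96385502e+00 2.20964941e-04
 9.97678449e-01 2.48312698e+00] {'fx': 301.1195524386073, 'fy': 301.1195524386073, 'cx': 278.7666962795713, 'cy': 212.4091838131711, 'rvec': array([-1.28716511,  2.68222713,  0.43056935]), 'tvec': array([384.87462733, 252.04577891, 436.72949133])}
```

View pics/w3.png

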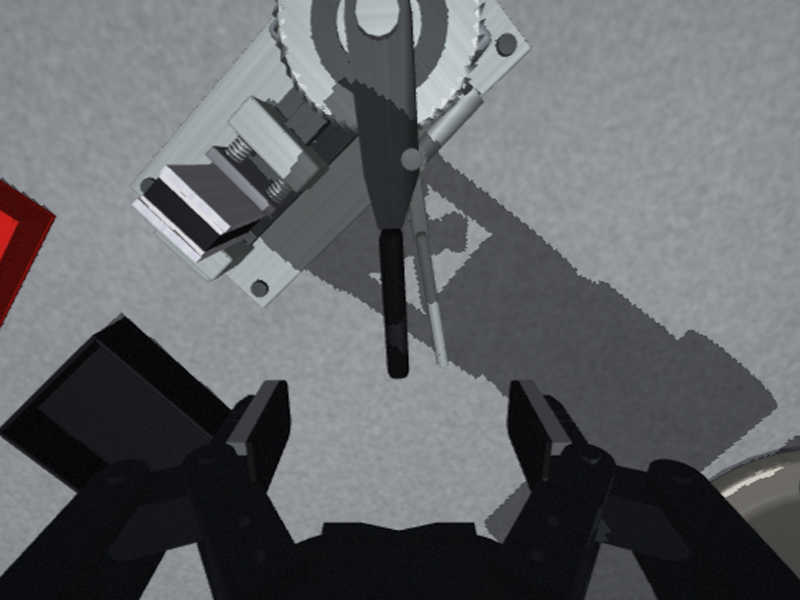

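The wrist view shows the lever swung home with the pad clear of the block. Grip runs (390,232)–(398,375), bed holes are at (260,289) and (507,44), and block-top corners are (134,203), (166,165), (250,214), (213,257). I'll check the lever angle and the block pose.

```bash
python3 - <<'E'
from h import *
p=cams.camera_params("wrist");k=1/1.4286;W=lambda uv,z:px2w("wrist",np.array(uv)*k,z,p)[:2]
a=lambda d:np.arctan2(d[1],d[0])
e=W((260,289),12)-W((507,44),12);cy=a(e)-np.pi/2
g=W((398,375),95)-W((390,232),95);ax=W((378,10),88)
print("clamp yaw",cy,"lever by grip",a(g)%6.283,"q",a(g)%6.283-cy-np.radians(140), a(g)%6.283-.07-np.radians(140),"by axis",a(W((398,372),95)-np.array([592.5,29.2]))%6.283,"axis",ax)
B=[W(c,98) for c in((134,203),(166,165),(250,214),(213,257))]
B=np.array(B);print(B.round(1),B.mean(0).round(1), "yaw",a(B[0]-B[3]),a(B[1]-B[2]), "y0.07 pred",592.5-145*np.sin(.07),29.8+145*np.cos(.07))
print("tray far",W((123,316),40),W((3,431),40))
E
```

```text
clamp yaw 0.07598070835615856 lever by grip 2.515622695857474 q -0.0038189652907458793 0.0021617430654128356 by axis 2.491175121511137 axis [602.74107342  27.79050175]
[[614.2 195.3]
 [616.7 165.9]
 [569.1 148.6]
 [565.  183. ]] [591.2 173.2] yaw 0.2451931890984908 0.3478107778100056 y0.07 pred 582.3582871360577 174.44489503672554
tray far [582.85718634 296.90984385] [578.82904893 453.92578052]
```

```bash
python3 -m handwheel '0 0 0 12.4 -29.2 0 0.9; 0 0 0 12.4 -29.2 0 0.9; 0 0 0 12.4 -29.2 0 0.9; 0 0 0 12.4 -29.1 0 0.9'
python3 -m handwheel '0 0 -0.125 0 0 0 0.9; 0 0 -0.125 0 0 0 0.9; 0 0 -0.125 0 0 0 0.9; 0 0 -0.125 0 0 0 0.9; 0 0 -0.125 0 0 0 0.9'
python3 -m handwheel '0 0 -0.125 0 0 0 0.9; 0 0 0 0 0 0 0.9;0 0 0 0 0 0 0.9'
python3 - <<'E'
from h import *
s=r.sense();p=cams.camera_params("wrist");f=cams.grab_frame("wrist");print(s['eef_pos'],s['tcp_rot'])
cv2.imwrite("pics/w4.png",cv2.resize(f[:,:,::-1],(800,600),interpolation=cv2.INTER_CUBIC))
E
```

```text
clock: 9.93
eef_pos: [585.0, 175.3, 214.1]
tcp_rot: [-3.14, -0.001, -0.677]
contact_force: [-0.5, -0.1, -0.7]
opening: 0.898
grasp_force: 0.0
clock: 10.35
eef_pos: [583.7, 174.7, 213.5]
tcp_rot: [-3.141, -0.001, -0.046]
contact_force: [0.7, 0.3, -0.1]
opening: 0.897
grasp_force: 0.0
clock: 10.6
eef_pos: [583.6, 174.5, 213.6]
tcp_rot: [-3.141, -0.001, 0.069]
contact_force: [0.4, 0.4, 0.6]
opening: 0.902
grasp_force: 0.0
[583.57088682 174.5237449  213.61177698] [-3.14132700e+00 -5.83088317e-04  6.87804066e-02]
```

View pics/w4.png

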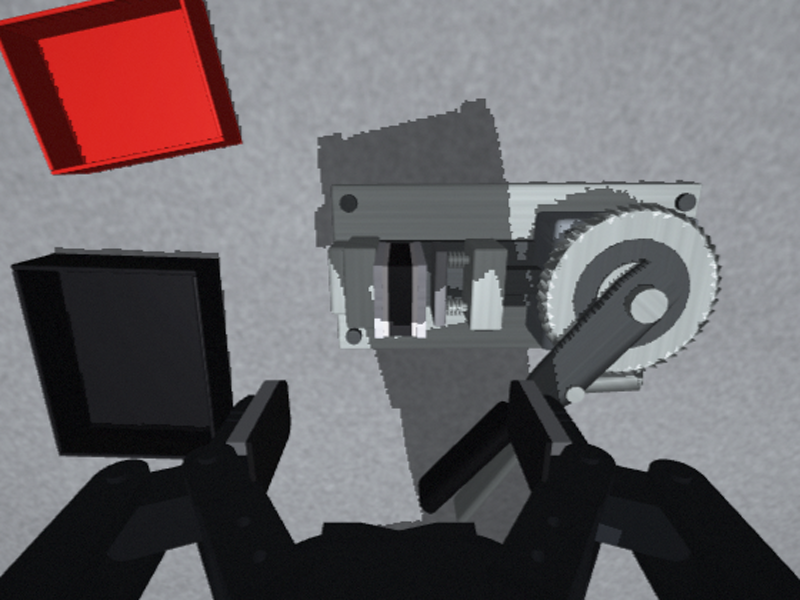

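```bash
python3 - <<'E'
from h import *
c,s=np.cos(.072),np.sin(.072);R=np.array([[c,-s],[s,c]])
for z in(98,22):
  X=[np.r_[np.array([583.0,174.5])+R@[a,b],z] for a,b in((22,15),(22,-15),(-22,-15),(-22,15))]
  print(z,(w2px("wrist",X)*1.4286).round(0).tolist())
E
```

```text
98 [[372.0, 271.0], [425.0, 271.0], [424.0, 343.0], [374.0, 343.0]]
22 [[378.0, 246.0], [419.0, 246.0], [418.0, 303.0], [379.0, 303.0]]
```

The block-top front edge is at row 337, columns 374–427, about 3 mm further out in x than predicted. I'll correct for that and go down.

```bash
python3 -m handwheel '0 0 0 2.4 1 30 0.9; 0 0 0 0 0 35 0.8; 0 0 0 0 0 35 0.7; 0 0 0 0 0 22 0.6; 0 0 0 0 0 0 0.5' 40
python3 -m handwheel '0 0 0 0 0 0 0.42; 0 0 0 0 0 0 0.38; 0 0 0 0 0 0 0.35; 0 0 0 0 0 0 0.3; 0 0 0 0 0 0 0.2'
```

```text
clock: 11.07
eef_pos: [582.7, 172.7, 86.9]
tcp_rot: [3.14, 0.007, 0.069]
contact_force: [-1.9, -1.2, -0.5]
opening: 0.504
grasp_force: 0.0
clock: 11.48
eef_pos: [587.2, 174.0, 93.7]
tcp_rot: [-3.141, -0.004, 0.072]
contact_force: [-0.5, 0.6, 7.7]
opening: 0.343
grasp_force: 40.9
```

```bash
python3 -m handwheel '0 0 0 0 0 -10 0.2; 0 0 0 0 0 -20 0.2; 0 0 0 0 0 -30 0.2; 0 0 0 0 0 -30 0.2; 0 0 0 0 0 -10 0.2'
python3 -m handwheel '0 0 0 -5 -15 0 0.2; 0 0 0 -10.5 -29.5 0 0.2; 0 0 0 -10.5 -29.5 0 0.2; 0 0 0 -10.5 -29.5 0 0.2; 0 0 0 -10.5 -29.5 0 0.2'
python3 -m handwheel '0 0 0 -10.5 -29.5 0 0.2; 0 0 0 -10.5 -29.5 0 0.2; 0 0 0 -5 -15 0 0.2; 0 0 0 0 0 0 0.2'
python3 - <<'E'
from h import *
a=cams.grab_frame("wrist");b=cams.grab_frame("scene")[60:270,180:460]
cv2.imwrite("pics/m5.png",np.hstack([cv2.resize(x[:,:,::-1],(400,300),interpolation=cv2.INTER_AREA) for x in(a,b)]))
E
```

```text
clock: 11.9
eef_pos: [587.6, 174.0, 196.7]
tcp_rot: [-3.14, -0.006, 0.073]
contact_force: [1.0, -0.6, -1.9]
opening: 0.347
grasp_force: 39.9
clock: 12.32
eef_pos: [528.3, 303.6, 191.7]
tcp_rot: [3.142, 0.0, 0.072]
contact_force: [1.0, 0.2, -2.4]
opening: 0.343
grasp_force: 39.9
clock: 12.65
eef_pos: [496.4, 377.4, 191.6]
tcp_rot: [-3.141, 0.0, 0.076]
contact_force: [-0.1, -2.0, -1.7]
opening: 0.345
grasp_force: 40.0
```

View pics/m5.png

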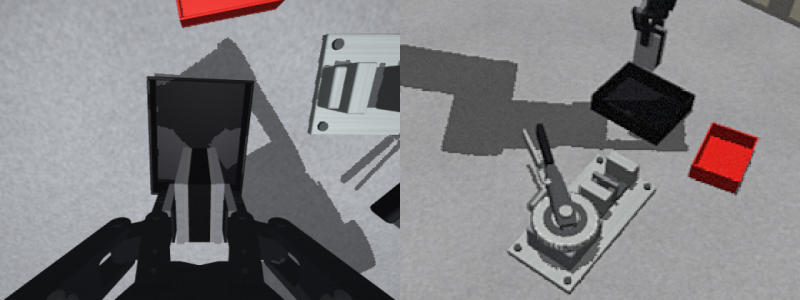

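The block hangs upright in the fingers, above the tray, and the clamp stands open. Now lower it.

```bash
python3 -m handwheel '0 0 0 0 0 25 0.2; 0 0 0 0 0 30 0.2; 0 0 0 0 0 30 0.2; 0 0 0 0 0 15 0.2; 0 0 0 0 0 8 0.2'
python3 -m handwheel '0 0 0 0 0 3 0.2; 0 0 0 0 0 2 0.2; 0 0 0 0 0 0 0.2'
python3 -m handwheel '0 0 0 0 0 1.5 0.2; 0 0 0 0 0 0 0.2; 0 0 0 0 0 0 0.2'
```

```text
clock: 13.17
eef_pos: [497.3, 372.2, 80.9]
tcp_rot: [3.139, 0.003, 0.071]
contact_force: [-1.1, -0.5, -1.7]
opening: 0.344
grasp_force: 39.9
clock: 13.42
eef_pos: [498.7, 374.6, 79.3]
tcp_rot: [-3.141, -0.001, 0.072]
contact_force: [-0.7, 0.1, -2.7]
opening: 0.341
grasp_force: 39.9
clock: 13.67
eef_pos: [498.3, 374.9, 77.9]
tcp_rot: [-3.141, -0.001, 0.073]
contact_force: [0.9, 0.1, -2.4]
opening: 0.341
grasp_force: 39.9
```

```bash
python3 -m handwheel '0 0 0 0 0 1 0.2; 0 0 0 0 0 0.5 0.2; 0 0 0 0 0 0 0.2'
python3 -m handwheel '0 0 0 0 0 1 0.2; 0 0 0 0 0 0 0.2; 0 0 0 0 0 0 0.2'
python3 -m handwheel '0 0 0 0 0 1 0.2; 0 0 0 0 0 0 0.2'
```

```text
clock: 13.92
eef_pos: [498.0, 374.8, 75.8]
tcp_rot: [-3.141, -0.0, 0.073]
contact_force: [0.5, 0.4, -1.1]
opening: 0.344
grasp_force: 40.2
clock: 14.17
eef_pos: [498.0, 374.8, 75.7]
tcp_rot: [-3.141, -0.0, 0.073]
contact_force: [-2.5, -2.4, 9.9]
opening: 0.343
grasp_force: 41.5
clock: 14.33
eef_pos: [498.1, 374.8, 75.7]
tcp_rot: [-3.141, -0.0, 0.073]
contact_force: [-5.7, -4.1, 19.2]
opening: 0.345
grasp_force: 42.8
```

Down on the floor (upward force). Ease back 2 mm, release, retreat, check.

```bash
python3 -m handwheel '0 0 0 0 0 -1 0.2; 0 0 0 0 0 -1 0.3; 0 0 0 0 0 0 0.4; 0 0 0 0 0 0 0.5; 0 0 0 0 0 0 0.65' 20
python3 -m handwheel '0 0 0 0 0 0 0.75; 0 0 0 0 0 -15 0.75; 0 0 0 0 0 -35 0.75; 0 0 0 0 0 -40 0.75; 0 0 0 0 0 -40 0.75'
python3 -m handwheel '0 0 0 -35 -20 0 0.75; 0 0 0 -35 -20 0 0.75; 0 0 0 -35 -20 0 0.75; 0 0 0 -35 -20 0 0.75; 0 0 0 0 0 0 0.75'
python3 - <<'E'
from h import *
a=cams.grab_frame("top");b=cams.grab_frame("scene")[60:270,180:460]
cv2.imwrite("pics/m6.png",np.hstack([cv2.resize(x[:,:,::-1],(400,300),interpolation=cv2.INTER_AREA) for x in(a,b)]))
E
```

```text
clock: 14.75
eef_pos: [498.0, 374.7, 75.5]
tcp_rot: [-3.142, -0.0, 0.073]
contact_force: [0.5, -0.2, 0.4]
opening: 0.625
grasp_force: 0.0
clock: 15.17
eef_pos: [497.4, 374.2, 206.2]
tcp_rot: [3.141, 0.002, 0.073]
contact_force: [1.1, 0.7, -0.5]
opening: 0.751
grasp_force: 0.0
clock: 15.58
eef_pos: [347.0, 446.2, 205.5]
tcp_rot: [-3.141, 0.002, 0.076]
contact_force: [-0.4, -0.9, 0.3]
opening: 0.754
grasp_force: 0.0
```

View pics/m6.png

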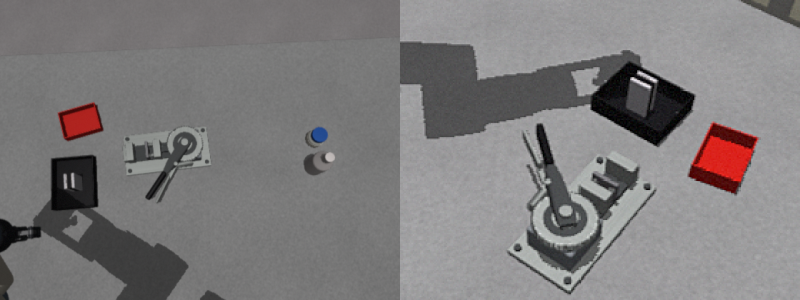

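The block stands upright in the tray at about (73,180) in the top half. The lever is home, the bystanders haven't moved, and the arm is clear.

```bash
python3 -c "
from rig import r
print(r.sign_off())"
```

```text
the job is handed in; nothing more can be done
None
```

I backed the clamp off by hand until the lever rested on its open stop, and the block now stands upright in the black tray; I handed the job in at about 16 s, with the bin, bottle and jar untouched.

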